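# Cap the grinder hopper, then hold its cover plate over the screw holes

### The job

Close up the coffee grinder: first set the round knobbed cap gently onto the open hopper mouth and let go of it, so that it sits fully seated and level and no screw can fall in. Then pick up the steel cover plate with three holes by its handle and hold it level, hovering about 2 cm above the three brass bosses without touching them, each hole centred over its threaded hole so that a colleague can drop the screws in; finish while still holding it there. Leave everything else on the counter where it is.

Things in the scene. Friction and masses are not known exactly. Their poses are not given: they have to be found in the camera images.
- grinder: grinder base, fixed: a low black box 140 (x) x 260 (y) mm, 60 mm tall, its top shell off. Origin at the centre of its underside, z up. At its +y end stands the round steel hopper mouth, 35 mm above the box; on the aluminium deck of its -y half stand three brass bosses with threaded holes and two gears lower than the bosses.
- hopper_rim (a point): centre of the hopper mouth at rim height, 95 mm above the counter; rim 92 mm outside and 82 mm inside diameter, open, 32 mm deep; at (0, 75) mm from the grinder's origin
- boss0 (a point): centre of the top of the single boss (nearest the hopper), 76 mm above the counter; at (0, -8) mm in the grinder's frame; bosses are 18 mm across and 16 mm tall, with a threaded hole 7 mm across
- boss1 (a point): top centre of the second boss, at (-32, -102) mm in the grinder's frame, 76 mm above the counter
- boss2 (a point): top centre of the third boss, at (32, -102) mm in the grinder's frame, 76 mm above the counter
- cap_knob (a point): hopper cap's grip point: middle of its upright black knob, 24 mm across, 40 tall. Below it a steel disc 100 mm across, 6 thick; under that a black spigot 10 mm deep, tapering from 76 to 66 mm, which drops into the hopper mouth. The point is 26 mm above the disc's top, 42 mm above the spigot's bottom. Loose, upright on the counter left or right of the grinder, 0.15 kg. z up.
- cap_seat (a point): the centre of the underside of the cap's disc, 32 mm below point cap_knob, which comes to lie on the rim
- plate_handle (a point): cover plate's grip point: mid-bar of its black bow handle, 37 mm above the underside. Bar 14 mm thick (x), 66 long (y), 16 tall, 24 mm clear above the plate. Plate: steel, 90 (x) x 120 (y) x 5 mm, three 14 mm holes, 0.35 kg, balanced within 5 mm under the bar. Lies flat on the counter, on the other side of the grinder from the cap. z up; aligned when its axes match the grinder's.
- plate_hole0 (a point): the centre, at the plate's underside, of the single hole at the plate's +y end, at (0, +47) mm from the plate's centre, (0, 51, -37) mm from the handle point; belongs over boss0
- plate_hole1 (a point): second hole, at the underside, at (-32, -43, -37) mm from the handle point in the plate's axes; belongs over boss1
- plate_hole2 (a point): third hole, at the underside, at (32, -43, -37) mm from the handle point in the plate's axes; belongs over boss2
- mug: bystander: a white mug, 80 mm across, 95 mm tall. Origin at its underside, at the centre.
- tumbler: bystander: a glass tumbler, 72 mm across, 100 mm tall. Origin at its underside, at the centre.
- screwdriver: bystander: a grey-handled screwdriver, 190 mm long, lying between the robot and the grinder. Origin at its underside, midway.
- canister: bystander: a white ceramic canister with a wooden lid, 90 mm across, 130 mm tall. Origin at its underside, at the centre.
- soap: bystander: a white soap bottle, 64 mm across, 170 mm tall. Origin at its underside, at the centre.
- strap: bystander: a flat steel strap 50 x 110 x 5 mm with only two holes and no handle; not the cover plate. Origin at its underside, at the centre.
- dish: bystander: a shallow empty steel dish 80 x 110 x 25 mm. Origin at its underside, at the centre.
Not all that is in view belongs to the job. What is shaped like the part that bears cap_knob but blue is not meant.

How it is judged:
On the way, in this order (a step that is already met when the one before it is completed fails the run):
1. the cap is seated level on the hopper mouth and let go (horizontal distance between cap_seat and hopper_rim below 0.006 m and z of cap_seat in the frame of hopper_rim between -0.003 and 0.003 m and angle between cap_seat's own z axis and vertical below 0.06 rad and contact force between the fingers and cap below 0.1 N and linear speed of cap below 0.02 m/s), for 0.2 s.
2. the plate is held hovering with its holes over the bosses (horizontal distance between plate_hole0 and boss0 below 0.0045 m and horizontal distance between plate_hole1 and boss1 below 0.0045 m and horizontal distance between plate_hole2 and boss2 below 0.0045 m and z of plate_hole0 in the frame of boss0 between 0.006 and 0.035 m and z of plate_hole1 in the frame of boss1 between 0.006 and 0.035 m and z of plate_hole2 in the frame of boss2 between 0.006 and 0.035 m and angle between plate_handle's own z axis and vertical below 0.09 rad and contact force between the fingers and plate above 0.5 N and contact force between plate and grinder below 0.1 N and contact force between plate and cap below 0.1 N and linear speed of plate below 0.02 m/s), for 0.2 s.
At the end, for the whole second after the job is handed in: The cap rests on the hopper rim, let go (centre within 6 mm, height within 3 mm, tilt under 0.06 rad). The plate is held still in the fingers, touching neither grinder nor cap, tilt under 0.09 rad, each hole within 4.5 mm of its boss seen from above and 6 to 35 mm above it (all of step 1 and all of step 2); the arm keeps its last pose, push and grip.
It fails at once if a bystander is moved by more than 3 cm (distance of any of mug, tumbler, screwdriver, canister, soap, strap, dish from where it was at the start of the episode above 0.03 m).
It fails at once if the cap strikes or presses the grinder with more than 40 N (contact force between cap and grinder above 40 N).
It also fails if it takes over 67 s, if anything falls off the work surface, if the arm or the gripper's body presses on something with over 40 N, if the wrist force passes 120 N, or if a joint passes its speed limit or range.

### The arm

A 7-joint arm with a two-finger parallel gripper is mounted at the origin on the work surface. World frame = base frame: x ahead of the robot, y to its left, z up, the work surface at z = 0. Lengths are in m, angles in rad, forces in N, time in s.
With the tool pointing down it reaches from about 0.425 to 0.925 m from the base axis. Payload 6.8 kg.
Tool frame: the origin (TCP) lies on the centre line of the jaws, within the pads' length; the fingertips stand 14 mm ahead of it and the grasp point (between the pads) lies 5 mm behind it (r.nose_length is the distance from the TCP to the fingertips, in m); z points along the fingers, y is the direction in which the jaws open and shut (so a half turn about z gives the same grasp; the last joint's range is limited). The gripper opens to 85 mm and grips with 20 to 120 N. Pads are 22 mm wide; open, the fingers measure 114 mm over their backs; the gripper's body (76 mm by 85 mm) begins 54 mm behind the grasp point. The pads swing forward as they close: fully open they stand 13 mm farther back than shut.
Start: joints at [-1.358, 0.477, 0.022, 1.555, -0.011, 1.109, -0.083], TCP at [0.213, 0.641, 0.245] pointing down, gripper open.
Joint ranges: [-2.96, 2.96], [-0.34, 2.1], [-1.41, 1.46], [0.24, 2.44], [-1.37, 4.51], [0.17, 1.92], [-2.96, 2.96]. Speed limits (rad/s): [2.39, 2.39, 3.14, 3.14, 3.14, 3.14, 3.14].

### API

Orientations are given as a rotation vector (axis times angle).
In Python, from bench import r, imaging, look_for, outline_of gives the robot as it stands. The module is installed in compiled form; this text tells all that it offers.
- The arm moves only by the tool carry_out, never from a script. Its arguments are lists of equal length, an entry for each row: "offset": the shift along the tool's x, y, z as a fraction of full scale, a list of three; "turn": the turn, a rotation vector about the tool's x, y, z as a fraction of full scale, a list of three. A call has 1 to 8 rows; each row is the pose to reach, as a shift and turn from the pose commanded when the call began, along the tool's axes at that moment; what a row does not reach only later rows make up. Full scale, the value 1, is 0.5 m for a shift and 1.5 rad for a turn. A row lasts 1/10 s, in which the tool goes at most 50 mm and 8.59 degrees, less where a joint would pass 70% of its speed; a pose out of reach is approached as far as the arm can. A call with a number of a shift or a turn outside -1 to 1 is refused whole. A call with a gripper value outside its range is refused whole. "hand" is the closure, from 0 (fully open) to 1 (shut), set as the call begins (left out, the last holds). The fingers move at their own pace and stop on an object; "force" is the grip in N (left out, the last holds). Time passes only in rows, so rows that repeat a pose let the fingers close. It gives the time, the measured TCP pose, the force and the opening at its end, in the units of the state.
- r.get_obs(): the state, without advancing time (a new reading comes with each control period).
- imaging.grab_frame(name): name is "scene" or "side" or "wrist"; returns a dict with "pixels" (480x640x3 uint8, red, green, blue), "fx", "fy", "cx", "cy" (pixels), "R" (3x3) and "t" (3): a world point X has camera coordinates R X + t. Camera axes: x right, y down, z forward; pixel columns grow to the right and rows downward; lengths in m; the calibration is good to about 2 mm. A picture is of the moment at which its call begins. There is no depth.
- r.hand_in(): hands the job in, once; it reports no verdict.
Trained networks look in the newest picture that a camera, given by its name, has taken for a name from the list of things; names that differ only in an ending like _2 or _b are one class to them, and where a whole thing is asked for, a point or a joint stands for the part that bears it (a point fixed in the world has none). Each returns a list of dicts, best first, with "score" (0 to 1); they miss things now and then, are a little off and sometimes report something else, mostly with a low value. They report only what shows in the picture. A call takes as long as a camera call. They do not tell look-alikes from the thing itself.
- look_for(query, camera): "xyz" ([x, y, z] in m, in the coordinates of the camera as it stood for that picture, good to about 4 mm: the middle of the surface that is visible of it).
- outline_of(query, camera): "region" (480x640 bool, what is visible of it).
The state is a dict: "clock": time; "joints": joint angles; "qvel": joint speeds; "tau": joint torques, N m; "tcp_pos": TCP position; "orientation": TCP orientation; "contact_force": force on the tool from outside, world axes, zero at the start; "moment": the same for the moment, N m; "grip_width": finger opening in m.
Only numpy, scipy, OpenCV 4.12 (cv2) and the standard library are available. Lean on these libraries where they do the work, as an engineer would, in place of code of your own. Each camera call takes 0.05 s, during which the arm holds its last target. There are 200 camera calls.

## Working session

There is one attempt and no reset: what is moved stays moved. The work goes in short steps, Python scripts to look and compute and a tool call to move; the robot and the scene stay as the last step left them, time stands still between calls to the robot, and variables do not carry over. Pictures are saved under pics/ and viewed, about 8 in all and at most 12, crops included, and the job is handed in when it is done.

Besides the shell and the picture viewer there is one more tool, called after "Request:" as name(argument=value, ...) on one line, values as JSON. carry_out: Moves the arm, as the interface text tells. Shift numbers are shares of 0.5 m and turn numbers shares of 1.5 rad, none past 1 either way. Its arguments: {"type":"object","properties":{"offset":{"type":"array","items":{"type":"array","items":{"type":"number","minimum":-1,"maximum":1}}},"turn":{"type":"array","items":{"type":"array","items":{"type":"number","minimum":-1,"maximum":1}}},"hand":{"type":"number"},"force":{"type":"number"}},"required":["offset","turn"]}

```bash
mkdir -p pics; cat > h.py <<'E'
import numpy as np, cv2
from scipy.spatial.transform import Rotation as Ro
from bench import r, imaging, look_for, outline_of
def w(f,c): return f["R"].T@(np.array(c)-f["t"])
def ray(f,u,v,z):
    d=f["R"].T@np.array([(u-f["cx"])/f["fx"],(v-f["cy"])/f["fy"],1]); o=-f["R"].T@f["t"]
    return o+d*(z-o[2])/d[2]
def proj(f,X):
    c=f["R"]@np.array(X)+f["t"]; return np.array([f["fx"]*c[0]/c[2]+f["cx"],f["fy"]*c[1]/c[2]+f["cy"]])
def save(p,n): cv2.imwrite("pics/"+n,cv2.cvtColor(p,cv2.COLOR_RGB2BGR))
E
python3 - <<'E'
from h import *
o=r.get_obs(); print({k:np.round(o[k],3) for k in o})
F={}
for c in ["scene","side"]:
    f=F[c]=imaging.grab_frame(c); save(f["pixels"],c+".png"); print(c, f["fx"],np.round(-f["R"].T@f["t"],3),np.round(f["R"][2],2))
    for q in ["grinder","cap_knob","plate_handle","hopper_rim","boss0","boss1","boss2","plate_hole0","plate_hole1","plate_hole2","mug","tumbler","screwdriver","canister","soap","strap","dish"]:
        print(q,[(round(d["score"],2),np.round(w(f,d["xyz"]),3).tolist(),np.round(proj(f,w(f,d["xyz"]))).tolist()) for d in look_for(q,c)[:3]])
E
cd pics; python3 -c "
import cv2,numpy as np
a=cv2.imread('scene.png');b=cv2.imread('side.png');print(a.shape)"
```

```text
{'clock': np.float64(0.0), 'joints': array([-1.358,  0.478,  0.022,  1.556, -0.011,  1.109, -0.083]), 'qvel': array([ 0.   ,  0.   ,  0.001, -0.002, -0.001, -0.   , -0.002]), 'tau': array([ 1.0000e-03, -5.9643e+01,  1.6080e+00, -2.8119e+01,  1.2000e-02,
        9.0000e-03, -0.0000e+00]), 'tcp_pos': array([0.213, 0.64 , 0.244]), 'orientation': array([-5.020e-01, -3.101e+00,  3.000e-03]), 'contact_force': array([-0.156, -0.385, -0.758]), 'moment': array([-0.027,  0.025, -0.005]), 'grip_width': np.float64(0.086)}
scene 475.787761422314 [1.269 0.222 1.294] [-0.51 -0.14 -0.85]
grinder [(0.57, [0.567, 0.032, 0.059], [319.0, 257.0])]
cap_knob [(0.89, [0.449, -0.347, 0.015], [219.0, 207.0]), (0.84, [0.424, -0.183, 0.016], [268.0, 212.0])]
plate_handle [(0.96, [0.502, 0.342, 0.009], [421.0, 271.0])]
hopper_rim [(0.64, [0.566, 0.026, 0.058], [317.0, 256.0]), (0.19, [0.502, 0.342, 0.008], [421.0, 271.0])]
boss0 [(0.83, [0.569, 0.03, 0.068], [318.0, 256.0])]
boss1 [(0.83, [0.569, 0.03, 0.068], [318.0, 256.0])]
boss2 [(0.83, [0.569, 0.03, 0.068], [318.0, 256.0])]
plate_hole0 [(0.95, [0.499, 0.344
[... 1534 characters left out ...]
 [252.0, 204.0])]
mug [(0.74, [0.682, 0.299, 0.059], [312.0, 176.0]), (0.25, [0.683, -0.319, 0.065], [434.0, 319.0]), (0.22, [0.541, 0.005, 0.063], [320.0, 256.0])]
tumbler [(0.87, [0.685, -0.32, 0.067], [435.0, 319.0]), (0.66, [0.491, 0.337, 0.007], [252.0, 202.0]), (0.5, [0.435, -0.356, 0.018], [357.0, 385.0])]
screwdriver [(0.57, [0.364, -0.033, 0.025], [270.0, 300.0])]
canister [(0.58, [0.457, 0.529, 0.092], [214.0, 150.0])]
soap [(0.65, [0.539, 0.005, 0.061], [319.0, 257.0]), (0.61, [0.618, -0.464, 0.108], [452.0, 367.0])]
strap [(0.62, [0.484, -0.535, 0.01], [418.0, 439.0]), (0.19, [0.536, 0.006, 0.062], [318.0, 256.0])]
dish [(0.58, [0.644, 0.46, 0.005], [278.0, 163.0])]
(480, 640, 3)
```

View pics/scene.png

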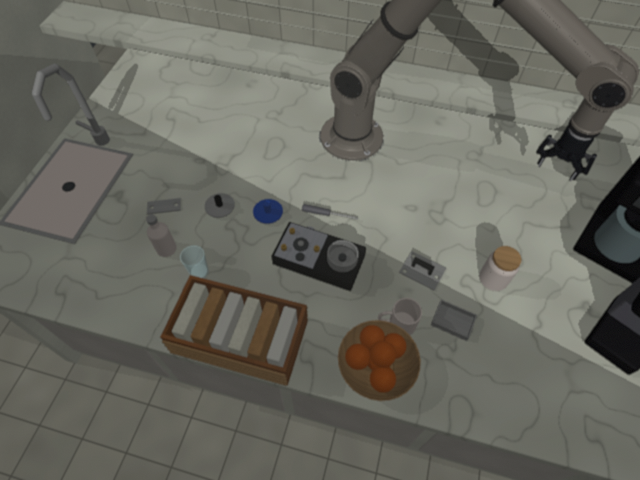

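View pics/side.png

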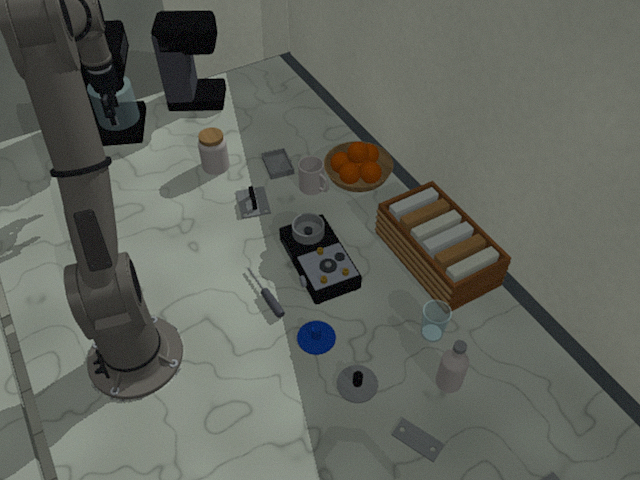

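```bash
cat >> h.py <<'E'
def down(yaw): # tool y axis at angle yaw in world, z down
    y=np.array([np.cos(yaw),np.sin(yaw),0]); z=np.array([0,0,-1.]); return np.column_stack([np.cross(y,z),y,z])
def plan(p,yaw):
    o=r.get_obs(); R=Ro.from_rotvec(o["orientation"]).as_matrix(); d=R.T@(np.array(p)-o["tcp_pos"])
    yaw0=np.arctan2(R[1,1],R[0,1]); yaw=yaw0+(yaw-yaw0+np.pi/2)%np.pi-np.pi/2 if yaw is not None else yaw0
    t=Ro.from_matrix(R.T@down(yaw)).as_rotvec()
    print("yaw",round(np.degrees(yaw0),2),"->",round(np.degrees(yaw),2),"offset",np.round(d/.5,4).tolist(),"turn",np.round(t/1.5,4).tolist(),"rows",round(max(np.linalg.norm(d)/.05,np.degrees(np.linalg.norm(t))/8.59),1))
def state():
    o=r.get_obs(); print({k:np.round(o[k],4).tolist() for k in ["clock","joints","tcp_pos","orientation","contact_force","grip_width"]})
E
python3 - <<'E'
from h import *
f=imaging.grab_frame("wrist"); o=r.get_obs(); R=Ro.from_rotvec(o["orientation"]).as_matrix()
print(f["fx"],"cam in tool",R.T@(-f["R"].T@f["t"]-o["tcp_pos"]),"\n",np.round(f["R"]@R,2)); print(R.round(3))
plan([0.47,0.33,0.36],None); plan([.47,.33,.36],np.pi/2); plan([.47,.33,.36],0)
a=cv2.imread("pics/scene.png");b=cv2.imread("pics/side.png")
A=cv2.resize(a[180:300,180:460],None,fx=2.8,fy=2.8,interpolation=2); B=cv2.resize(b[310:410,280:420],None,fx=2.4,fy=2.4,interpolation=2)
c=np.zeros((A.shape[0]+B.shape[0],A.shape[1],3),np.uint8); c[:A.shape[0]]=A; c[A.shape[0]:,:B.shape[1]]=B; cv2.imwrite("pics/crop1.png",c)
E
```

```text
347.52368663071417 cam in tool [ 7.49971336e-02  8.32134879e-05 -1.28916912e-01] 
 [[ 0.    1.    0.  ]
 [-0.96  0.   -0.3 ]
 [-0.3  -0.    0.96]]
[[-0.949  0.315 -0.   ]
 [ 0.315  0.949 -0.   ]
 [ 0.    -0.    -1.   ]]
yaw 71.62 -> 71.62 offset [-0.6839, -0.4272, -0.2294] turn [-0.0, -0.0, -0.0] rows 8.4
yaw 71.62 -> 90.0 offset [-0.6839, -0.4272, -0.2294] turn [-0.0, -0.0, -0.2139] rows 8.4
yaw 71.62 -> 0.0 offset [-0.6839, -0.4272, -0.2294] turn [-0.0, 0.0, 0.8333] rows 8.4
```

View pics/crop1.png

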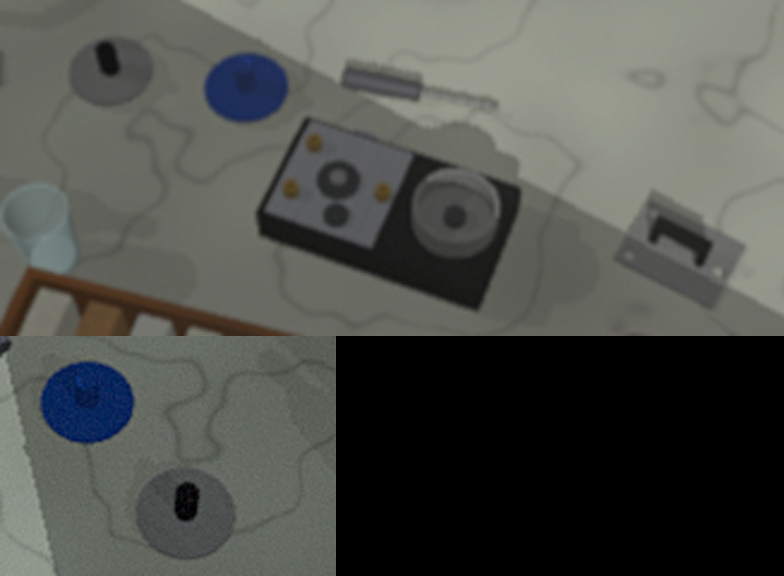

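Candidates for the cap: steel disc with black knob (scene 219,205; side 357,383) and the blue one (scene 268,211; side 316,337). The crop confirms that the steel one with the black upright knob is meant; the blue one is the decoy. The plate with the handle is at scene (422,268). The three-boss half of the grinder is at scene (300,245), with the hopper at (342,256).

```bash
python3 - <<'E'
from h import *
plan([.49,.38,.36],0)
E
```

```text
yaw 71.62 -> 0.0 offset [-0.6904, -0.3197, -0.2294] turn [-0.0, 0.0, 0.8333] rows 8.3
```

Request:
carry_out(offset=[[-0.69,-0.32,-0.23],[-0.69,-0.32,-0.23],[-0.69,-0.32,-0.23],[-0.69,-0.32,-0.23],[-0.69,-0.32,-0.23],[-0.69,-0.32,-0.23],[-0.69,-0.32,-0.23],[-0.69,-0.32,-0.23]], turn=[[0,0,0.833],[0,0,0.833],[0,0,0.833],[0,0,0.833],[0,0,0.833],[0,0,0.833],[0,0,0.833],[0,0,0.833]])

```text
clock: 2.65
tcp_pos: [0.4912, 0.3781, 0.3614]
orientation: [-2.173, -2.269, -0.001]
contact_force: [0.9, -0.0, -0.2]
grip_width: 0.0853
```

```bash
python3 - <<'E'
from h import *
state(); plan([.54,.08,.36],0)
f=imaging.grab_frame("wrist"); np.savez("w1.npz",**f); save(f["pixels"],"w1.png")
for q in ["plate_handle","grinder"]: print(q,[(round(d["score"],2),np.round(w(f,d["xyz"]),3).tolist()) for d in look_for(q,"wrist")[:3]])
E
```

```text
{'clock': 2.65, 'joints': [-1.0524, 0.3119, 0.3895, 1.566, -0.1219, 1.2868, -0.6025], 'tcp_pos': [0.4912, 0.3781, 0.3614], 'orientation': [-2.1729, -2.2689, -0.0014], 'contact_force': [0.8933, -0.0298, -0.1501], 'grip_width': 0.0853}
yaw 2.48 -> 0.0 offset [-0.5998, 0.0717, 0.0024] turn [0.0004, -0.0004, 0.0288] rows 6.0
plate_handle [(0.8, [0.496, 0.35, 0.005])]
grinder [(0.92, [0.549, 0.129, 0.059])]
```

View pics/w1.png

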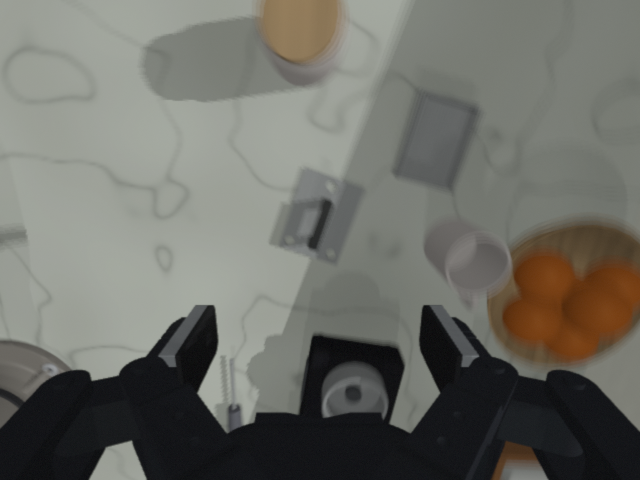

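```bash
python3 - <<'E'
from h import *
f=np.load("w1.npz")
for u,v in [(333,188),(290,240),(330,253)]: print(ray(f,u,v,.005).round(4))
plan([.54,.0,.36],0)
E
```

```text
[0.5123 0.3851 0.005 ]
[0.4539 0.3069 0.005 ]
[0.5132 0.2895 0.005 ]
yaw 2.43 -> 0.0 offset [-0.7564, 0.0617, 0.0034] turn [0.002, -0.0004, 0.0283] rows 7.6
```

The wrist view shows the plate at (320,218), with holes at (333,188), (290,240) and (330,253), giving a yaw of about -17°. The hopper is at (355,395).

Request:
carry_out(offset=[[-0.756,0.062,0],[-0.756,0.062,0],[-0.756,0.062,0],[-0.756,0.062,0],[-0.756,0.062,0],[-0.756,0.062,0],[-0.756,0.062,0],[-0.756,0.062,0]], turn=[[0,0,0.028],[0,0,0.028],[0,0,0.028],[0,0,0.028],[0,0,0.028],[0,0,0.028],[0,0,0.028],[0,0,0.028]])

```text
clock: 3.6
tcp_pos: [0.5393, 0.0007, 0.3604]
orientation: [2.214, 2.228, 0.0]
contact_force: [0.5, 0.5, -0.4]
grip_width: 0.0856
```

```bash
python3 - <<'E'
from h import *
state(); plan([.44,-.31,.36],0)
f=imaging.grab_frame("wrist"); np.savez("w2.npz",**f); save(f["pixels"],"w2.png")
p=f["pixels"]; hsv=cv2.cvtColor(p,cv2.COLOR_RGB2HSV)
m=cv2.inRange(hsv,(10,90,60),(30,255,255)); n,l,s,c=cv2.connectedComponentsWithStats(m)
for i in range(1,n):
    if 30<s[i,4]<2000: print(s[i],c[i].round(1),ray(f,*c[i],.076).round(4))
for q in ["cap_knob","grinder"]: print(q,[(round(d["score"],2),np.round(w(f,d["xyz"]),3).tolist()) for d in look_for(q,"wrist")[:3]])
E
```

```text
{'clock': 3.6, 'joints': [-0.6368, 0.1661, 0.6035, 1.7602, -0.0989, 1.2454, -0.0018], 'tcp_pos': [0.5393, 0.0007, 0.3604], 'orientation': [2.2141, 2.2282, 0.0001], 'contact_force': [0.5453, 0.4526, -0.3614], 'grip_width': 0.0856}
yaw 0.36 -> 0.0 offset [-0.6201, -0.2025, 0.0009] turn [0.0002, 0.0002, 0.0042] rows 6.5
[319 182  13  13 134] [324.7 187.8] [0.5475 0.017  0.076 ]
[286 252  12  13 132] [291.5 258.2] [ 0.5066 -0.0718  0.076 ]
[335 257  13  13 134] [341.1 263.2] [ 0.5694 -0.0781  0.076 ]
[625 309  15  10  86] [633.9 311.9] [ 0.9596 -0.1446  0.076 ]
cap_knob [(0.89, [0.423, -0.178, 0.015]), (0.62, [0.441, -0.34, 0.017])]
grinder [(0.93, [0.546, 0.045, 0.064])]
```

View pics/w2.png

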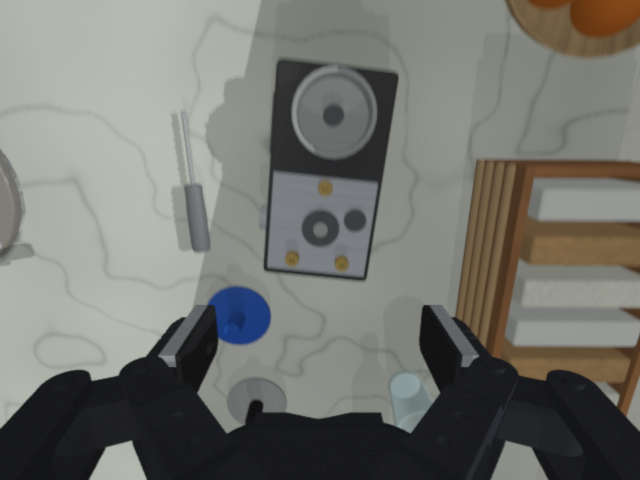

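Request:
carry_out(offset=[[-0.6,-0.2,0.2],[-0.6,-0.2,0.2],[-0.6,-0.2,0.2],[-0.6,-0.2,0.2],[-0.6,-0.2,0.2],[-0.6,-0.2,0.2],[-0.6,-0.2,0.2],[-0.6,-0.2,0.2]], turn=[[0,0,0.004],[0,0,0.004],[0,0,0.004],[0,0,0.004],[0,0,0.004],[0,0,0.004],[0,0,0.004],[0,0,0.004]])

```text
clock: 4.55
tcp_pos: [0.4402, -0.2987, 0.2589]
orientation: [-2.222, -2.219, 0.003]
contact_force: [0.5, 0.6, -0.1]
grip_width: 0.0856
```

```bash
python3 - <<'E'
from h import *
# grinder fit
P=np.array([[.5475,.0170],[.5066,-.0718],[.5694,-.0781]]);G=np.array([[0,-.008],[-.032,-.102],[.032,-.102]])
M=(P-P.mean(0)).T@(G-G.mean(0)); a=np.arctan2(M[1,0]-M[0,1],M[0,0]+M[1,1]); Rz=np.array([[np.cos(a),-np.sin(a)],[np.sin(a),np.cos(a)]])
t=P.mean(0)-Rz@G.mean(0); print("grinder yaw",np.degrees(a),t,"hopper",Rz@[0,.075]+t,"res",(P-G@Rz.T-t).round(4).tolist())
f=np.load("w2.npz"); g=cv2.cvtColor(f["pixels"],cv2.COLOR_RGB2GRAY)
m=cv2.inRange(g[60:165,283:385],75,255); m=max(cv2.findContours(m,cv2.RETR_EXTERNAL,cv2.CHAIN_APPROX_NONE)[0],key=cv2.contourArea)
e=cv2.fitEllipse(cv2.convexHull(m)); c=np.array(e[0])+[283,60]; print("rim ellipse",e,c,ray(f,*c,.095))
state(); f=imaging.grab_frame("wrist"); np.savez("w3.npz",**f); save(f["pixels"],"w3.png")
k=look_for("cap_knob","wrist"); print([(round(d["score"],2),np.round(w(f,d["xyz"]),3).tolist()) for d in k])
for d in outline_of("cap_knob","wrist"):
    ys,xs=np.nonzero(d["region"]); h=cv2.convexHull(np.column_stack([xs,ys]).astype(np.int32)); print(d["score"],xs.min(),xs.max(),ys.min(),ys.max(),cv2.fitEllipse(h), f["pixels"][d["region"]].mean(0))
E
```

```text
grinder yaw -5.854741542823848 [0.54837515 0.02599805] hopper [0.55602565 0.10060683] res [[-0.0001, -0.001], [0.0005, 0.0004], [-0.0004, 0.0006]]
rim ellipse ((51.451297760009766, 21.19239044189453), (101.0100326538086, 156.29605102539062), 1.6573386192321777) [334.45129776  81.19239044] [0.5558809  0.13018823 0.095     ]
{'clock': 4.55, 'joints': [-0.1509, 0.2773, 0.7661, 1.9177, -0.2205, 1.0345, 0.7087], 'tcp_pos': [0.4402, -0.2987, 0.2589], 'orientation': [-2.2219, -2.2186, 0.0035], 'contact_force': [0.545, 0.5568, -0.1353], 'grip_width': 0.0856}
[(0.97, [0.439, -0.344, 0.017])]
0.78 273 362 207 293 ((317.16680908203125, 250.0671844482422), (84.9477767944336, 88.5960922241211), 94.49524688720703) [93.46719783 95.71012036 94.92591965]
0.61 247 345 41 148 ((295.7758483886719, 94.0982437133789), (99.32022857666016, 108.13284301757812), 174.65289306640625) [ 40.91121385  63.88549075 115.69061166]
```

View pics/w3.png

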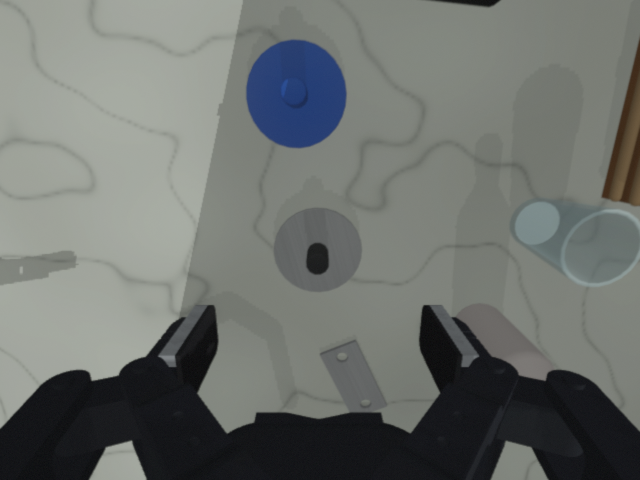

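```bash
python3 - <<'E'
from h import *
f=np.load("w3.npz"); g=cv2.cvtColor(f["pixels"],cv2.COLOR_RGB2GRAY)
print("disc",ray(f,317.2,250.1,.016).round(4))
m=(g[225:290,290:345]<50).astype(np.uint8); n,l,s,c=cv2.connectedComponentsWithStats(m); i=1+s[1:,4].argmax(); print(s[i]+[290,225,0,0,0],c[i]+[290,225]); 
c=c[i]+[290,225]; print("knob mid",ray(f,*c,.036))
D=ray(f,317.2,250.1,.016)
for z in (.016,.056): print(proj(f,[D[0],D[1],z]))
f2=np.load("w2.npz"); print("rim px pred",proj(f2,[.5560,.1006,.095]), [np.round(proj(f2,[.5560+.046*x,.1006+.046*y,.095]),1).tolist() for x,y in [(1,0),(-1,0),(0,1),(0,-1)]])
plan([D[0],D[1],.12],0)
p=f2["pixels"][50:175,265:405]; save(cv2.resize(p,None,fx=5,fy=5,interpolation=2)[:600],"rim.png")
E
```

```text
disc [ 0.4388 -0.3465  0.016 ]
[307 243  21  31 552] [317.08695652 258.32971014]
knob mid [ 0.43878647 -0.34918391  0.036     ]
[317.2 250.1]
[316.99468558 262.47183542]
rim px pred [334.00079454 111.62385501] [[377.3, 111.9], [290.7, 111.3], [334.9, 63.7], [333.2, 156.2]]
yaw 0.32 -> 0.0 offset [-0.1041, -0.0099, 0.28] turn [-0.0, -0.0007, 0.0037] rows 3.0
```

View pics/rim.png

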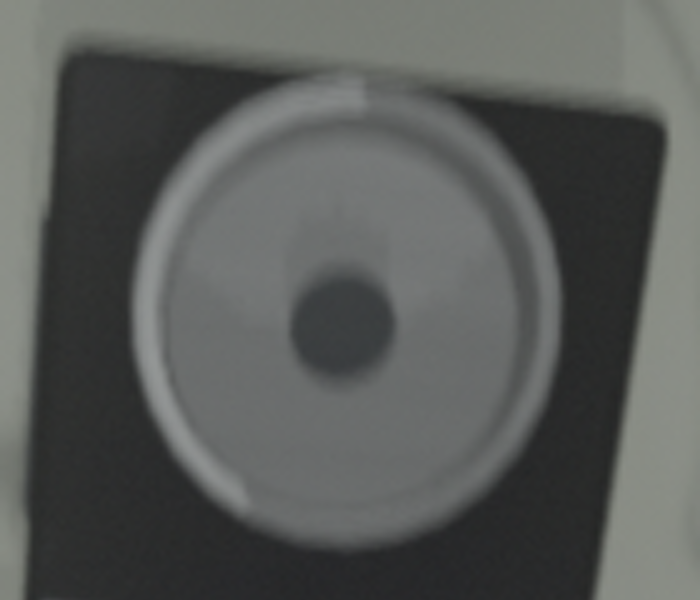

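Knob, disc and rim agree: cap centre is (0.439,-0.347), hopper (0.556,0.100). I'm descending onto the knob.

Request:
carry_out(offset=[[-0.097,-0.01,0.1],[-0.097,-0.01,0.2],[-0.097,-0.01,0.28],[-0.097,-0.01,0.32],[-0.097,-0.01,0.37],[-0.097,-0.01,0.41],[-0.097,-0.01,0.444],[-0.097,-0.01,0.444]], turn=[[0,0,0.004],[0,0,0.004],[0,0,0.004],[0,0,0.004],[0,0,0.004],[0,0,0.004],[0,0,0.004],[0,0,0.004]], hand=0, force=30)

```text
clock: 5.5
tcp_pos: [0.4381, -0.3419, 0.0364]
orientation: [-2.218, -2.219, -0.001]
contact_force: [-0.0, 0.7, 0.2]
grip_width: 0.0851
```

Request:
carry_out(offset=[[0,0,0],[0,0,0],[0,0,0],[0,0,0],[0,0,0],[0,0,0],[0,0,0],[0,0,0]], turn=[[0,0,0],[0,0,0],[0,0,0],[0,0,0],[0,0,0],[0,0,0],[0,0,0],[0,0,0]], hand=1, force=30)

```text
clock: 6.3
tcp_pos: [0.4376, -0.3454, 0.039]
orientation: [2.225, 2.216, 0.001]
contact_force: [0.2, 1.3, 7.2]
grip_width: 0.0232
```

```bash
python3 - <<'E'
from h import *
state(); plan([.439,-.347,.25],0)
E
```

```text
{'clock': 6.3, 'joints': [0.1455, 0.6377, 0.5433, 2.0127, -0.5461, 0.6359, 1.0477], 'tcp_pos': [0.4376, -0.3454, 0.039], 'orientation': [2.2255, 2.2164, 0.0013], 'contact_force': [0.2053, 1.2983, 7.2296], 'grip_width': 0.0232}
yaw -0.23 -> 0.0 offset [-0.0031, 0.0033, -0.422] turn [0.0007, -0.0001, -0.0027] rows 4.2
```

Request:
carry_out(offset=[[0,0,-0.04],[0,0,-0.1],[0,0,-0.2],[0,0,-0.3],[0,0,-0.42],[0,0,-0.42],[0,0,-0.42]], turn=[[0,0,0],[0,0,0],[0,0,0],[0,0,0],[0,0,0],[0,0,0],[0,0,0]])

```text
clock: 7.0
tcp_pos: [0.4378, -0.3458, 0.2499]
orientation: [2.223, 2.215, 0.003]
contact_force: [-0.2, -0.2, -2.8]
grip_width: 0.0229
```

```bash
python3 - <<'E'
from h import *
state(); o=r.get_obs()
f=imaging.grab_frame("wrist"); print("tcp px",proj(f,o["tcp_pos"]))
for z in (.02,.029): print(proj(f,o["tcp_pos"]-[0,0,z]))
save(f["pixels"],"w4.png"); plan([.5565,.0995,.25],0)
E
```

```text
{'clock': 7.0, 'joints': [-0.0581, 0.3451, 0.7806, 1.8747, -0.2831, 1.0312, 0.8356], 'tcp_pos': [0.4378, -0.3458, 0.2499], 'orientation': [2.2234, 2.2147, 0.003], 'contact_force': [-0.179, -0.2, -2.7581], 'grip_width': 0.0229}
tcp px [317.07422725 324.23360831]
[317.03278271 302.31496512]
[317.01711607 294.02939782]
yaw -0.21 -> 0.0 offset [0.8897, 0.2356, -0.0033] turn [0.0004, -0.0004, -0.0025] rows 9.2
```

View pics/w4.png

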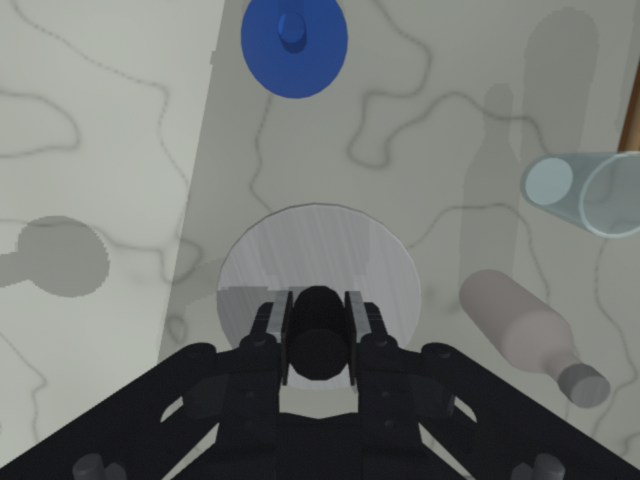

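The cap is held level, with disc edges at columns 218 and 421 and its top edge at row 204. I'm carrying it to the hopper.

Request:
carry_out(offset=[[0.89,0.236,0],[0.89,0.236,0],[0.89,0.236,0],[0.89,0.236,0],[0.89,0.236,0],[0.89,0.236,0],[0.89,0.236,0],[0.89,0.236,0]], turn=[[0,0,0],[0,0,0],[0,0,0],[0,0,0],[0,0,0],[0,0,0],[0,0,0],[0,0,0]])

```text
clock: 7.85
tcp_pos: [0.5398, 0.043, 0.2458]
orientation: [-2.224, -2.216, 0.006]
contact_force: [1.3, -0.6, -0.4]
grip_width: 0.0233
```

Request:
carry_out(offset=[[0.1,0.026,0],[0.1,0.026,0],[0.1,0.026,0],[0.1,0.026,0]], turn=[[0,0,0],[0,0,0],[0,0,0],[0,0,0]])

```text
clock: 8.25
tcp_pos: [0.5532, 0.0892, 0.2466]
orientation: [-2.227, -2.214, 0.006]
contact_force: [-0.2, -0.7, -1.8]
grip_width: 0.0235
```

```bash
python3 - <<'E'
from h import *
state(); o=r.get_obs(); f=imaging.grab_frame("wrist"); T=o["tcp_pos"]
print([proj(f,T+np.array(d)).round(1).tolist() for d in [(0,.05,-.024),(.05,0,-.024),(-.05,0,-.024)]])
save(f["pixels"],"w5.png"); plan([.5565,.0995,.124],0)
g=cv2.cvtColor(f["pixels"],cv2.COLOR_RGB2GRAY)
print(g[185:225,319].tolist()); print(g[270,205:235].tolist(),g[270,405:435].tolist())
E
```

```text
{'clock': 8.25, 'joints': [-0.78, 0.3298, 0.6391, 1.8624, -0.2263, 1.026, -0.0535], 'tcp_pos': [0.5532, 0.0892, 0.2466], 'orientation': [-2.2271, -2.2144, 0.0055], 'contact_force': [-0.1665, -0.6981, -1.7779], 'grip_width': 0.0235}
[[316.7, 195.7], [420.7, 298.1], [214.3, 298.9]]
yaw -0.39 -> 0.0 offset [0.0218, 0.0064, 0.2461] turn [-0.0015, 0.0009, -0.0045] rows 2.5
[114, 113, 113, 114, 114, 112, 112, 113, 115, 116, 109, 79, 63, 64, 67, 70, 69, 78, 100, 120, 141, 152, 149, 146, 146, 147, 146, 147, 146, 147, 148, 148, 148, 148, 149, 150, 150, 151, 150, 151]
[150, 150, 150, 150, 149, 150, 150, 149, 149, 148, 149, 149, 148, 147, 143, 134, 138, 145, 150, 150, 151, 148, 148, 148, 148, 149, 148, 147, 146, 145] [156, 157, 157, 156, 157, 157, 156, 154, 155, 159, 163, 157, 148, 146, 144, 141, 138, 135, 133, 132, 133, 137, 140, 142, 144, 145, 145, 145, 146, 146]
```

Request:
carry_out(offset=[[0,0,0.1],[0,0,0.14],[0,0,0.14],[0,0,0.14],[0,0,0.14]], turn=[[0,0,-0.0045],[0,0,-0.0045],[0,0,-0.0045],[0,0,-0.0045],[0,0,-0.0045]])

```text
clock: 8.8
tcp_pos: [0.5555, 0.0902, 0.1798]
orientation: [2.219, 2.222, 0.004]
contact_force: [0.8, -0.2, -0.5]
grip_width: 0.0227
```

```bash
python3 - <<'E'
from h import *
state(); plan([.5558,.1015,.130],0)
for c in ["scene","side"]:
    f=imaging.grab_frame(c); save(f["pixels"],c+"2.png")
a=cv2.imread("pics/scene2.png");b=cv2.imread("pics/side2.png")
cv2.imwrite("pics/crop2.png",np.hstack([cv2.resize(x,None,fx=4,fy=4,interpolation=2) for x in (a[195:295,290:390],b[170:270,265:365])]))
E
```

```text
{'clock': 8.8, 'joints': [-0.7374, 0.4144, 0.5982, 1.9245, -0.297, 0.8878, 0.012], 'tcp_pos': [0.5555, 0.0902, 0.1798], 'orientation': [2.219, 2.2221, 0.0036], 'contact_force': [0.7622, -0.1963, -0.5251], 'grip_width': 0.0227}
yaw 0.08 -> 0.0 offset [0.0225, 0.0004, 0.0997] turn [0.0017, -0.0005, 0.0009] rows 1.0
```

View pics/crop2.png

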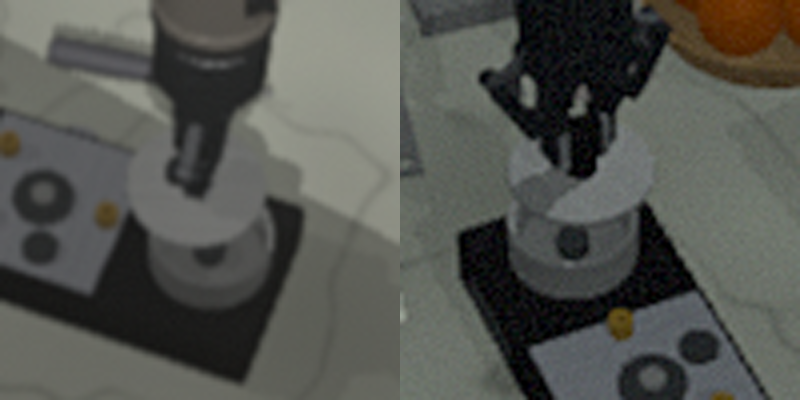

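The cap is level above the mouth. It needs about 11 mm in +y, as computed.

Request:
carry_out(offset=[[0.022,0.001,0.02],[0.022,0.001,0.05],[0.022,0.001,0.075],[0.022,0.001,0.09],[0.022,0.001,0.09],[0.022,0.001,0.09]], turn=[[0,0,0],[0,0,0],[0,0,0],[0,0,0],[0,0,0],[0,0,0]])

```text
clock: 9.5
tcp_pos: [0.5549, 0.1014, 0.1331]
orientation: [2.219, 2.224, -0.001]
contact_force: [0.4, -0.5, -0.3]
grip_width: 0.0231
```

```bash
python3 - <<'E'
from h import *
state(); plan([.5558,.1015,.124],0)
E
```

```text
{'clock': 9.5, 'joints': [-0.7198, 0.4826, 0.5578, 1.9527, -0.3483, 0.8021, 0.0346], 'tcp_pos': [0.5549, 0.1014, 0.1331], 'orientation': [2.219, 2.2238, -0.001], 'contact_force': [0.3582, -0.5392, -0.3446], 'grip_width': 0.0231}
yaw 0.12 -> 0.0 offset [0.0002, 0.0019, 0.0181] turn [-0.0003, 0.0003, 0.0014] rows 0.2
```

Request:
carry_out(offset=[[0,0.002,0.004],[0,0.002,0.008],[0,0.002,0.011],[0,0.002,0.014],[0,0.002,0.014],[0,0.002,0.014]], turn=[[0,0,0],[0,0,0],[0,0,0],[0,0,0],[0,0,0],[0,0,0]])

```text
clock: 10.1
tcp_pos: [0.5559, 0.1019, 0.1263]
orientation: [-2.218, -2.224, -0.0]
contact_force: [0.2, 0.2, -0.5]
grip_width: 0.0229
```

Request:
carry_out(offset=[[0,0,0.001],[0,0,0.002],[0,0,0.003],[0,0,0.004],[0,0,0.004],[0,0,0.004]], turn=[[0,0,0],[0,0,0],[0,0,0],[0,0,0],[0,0,0],[0,0,0]])

```text
clock: 10.7
tcp_pos: [0.5559, 0.102, 0.1243]
orientation: [-2.218, -2.225, -0.0]
contact_force: [0.1, 1.4, -0.8]
grip_width: 0.0231
```

Request:
carry_out(offset=[[0,0,0.002],[0,0,0.003],[0,0,0.003],[0,0,0.003]], turn=[[0,0,0],[0,0,0],[0,0,0],[0,0,0]])

```text
clock: 11.1
tcp_pos: [0.556, 0.1021, 0.124]
orientation: [-2.218, -2.224, -0.001]
contact_force: [-4.0, 1.3, 12.0]
grip_width: 0.023
```

Contact comes at the predicted height (12 N at z 0.124), so I'm releasing.

Request:
carry_out(offset=[[0,0,-0.003],[0,0,-0.003],[0,0,-0.003],[0,0,-0.003],[0,0,-0.003],[0,0,-0.003],[0,0,-0.003],[0,0,-0.003]], turn=[[0,0,0],[0,0,0],[0,0,0],[0,0,0],[0,0,0],[0,0,0],[0,0,0],[0,0,0]], hand=0)

```text
clock: 11.9
tcp_pos: [0.5559, 0.1018, 0.1243]
orientation: [-2.218, -2.224, 0.0]
contact_force: [0.1, 0.4, 0.1]
grip_width: 0.0857
```

Request:
carry_out(offset=[[0,0,-0.04],[0,0,-0.12],[0,0,-0.2],[0,0,-0.3],[0,0,-0.38],[0,0,-0.38],[0,0,-0.38]], turn=[[0,0,0],[0,0,0],[0,0,0],[0,0,0],[0,0,0],[0,0,0],[0,0,0]])

```text
clock: 12.6
tcp_pos: [0.5561, 0.102, 0.315]
orientation: [2.218, 2.224, 0.003]
contact_force: [-0.3, 0.4, -0.6]
grip_width: 0.0858
```

```bash
python3 - <<'E'
from h import *
state()
plan([.48,.40,.28],np.radians(-17))
f=imaging.grab_frame("wrist"); save(f["pixels"],"w6.png")
s=imaging.grab_frame("side"); S=s["pixels"][170:270,265:365]
a=cv2.resize(f["pixels"],(533,400)); save(np.hstack([a[:, 120:520],cv2.resize(S,(400,400),interpolation=2)]),"c6.png")
d=look_for("cap_knob","wrist"); print([(x["score"],w(f,x["xyz"]).round(3)) for x in d])
E
```

```text
{'clock': 12.6, 'joints': [-0.8316, 0.2663, 0.6679, 1.7722, -0.1796, 1.1624, -0.1065], 'tcp_pos': [0.5561, 0.102, 0.315], 'orientation': [2.218, 2.2245, 0.0032], 'contact_force': [-0.2981, 0.419, -0.6254], 'grip_width': 0.0858}
yaw 0.17 -> -17.0 offset [0.5964, -0.1506, 0.0705] turn [0.001, -0.001, 0.1997] rows 6.2
[(0.81, array([ 0.429, -0.179,  0.011])), (0.66, array([0.557, 0.101, 0.099])), (0.15, array([0.492, 0.303, 0.006]))]
```

View pics/c6.png

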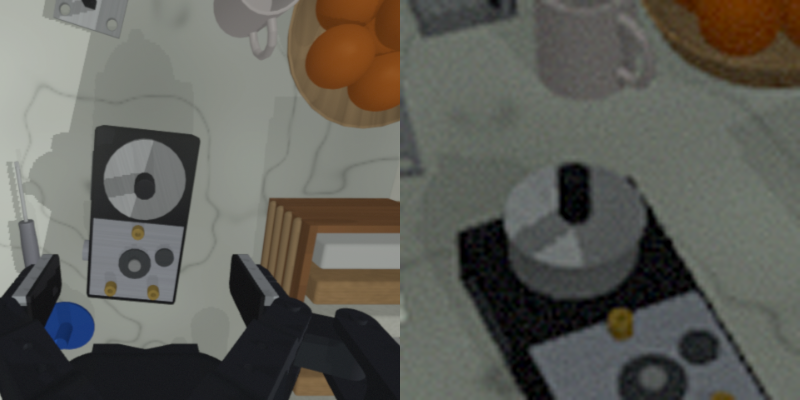

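The cap sits level on the mouth; the network puts its centre at (0.557,0.101). I'm going to the plate now.

```bash
cat >> h.py <<'E'
GB=np.array([[0,-.008],[-.032,-.102],[.032,-.102]])
def fit2(P,G):
    M=(P-P.mean(0)).T@(G-G.mean(0)); a=np.arctan2(M[1,0]-M[0,1],M[0,0]+M[1,1]); R=np.array([[np.cos(a),-np.sin(a)],[np.sin(a),np.cos(a)]])
    t=P.mean(0)-R@G.mean(0); return a,R,t,(P-G@R.T-t)
def bosses(f):
    m=cv2.inRange(cv2.cvtColor(f["pixels"],cv2.COLOR_RGB2HSV),(10,90,60),(30,255,255)); n,l,s,c=cv2.connectedComponentsWithStats(m)
    return np.array([ray(f,*c[i],.076)[:2] for i in range(1,n) if 25<s[i,4]<2000 and np.linalg.norm(ray(f,*c[i],.07)[:2]-[.54,-.04])<.09])
E
python3 - <<'E'
from h import *
for n in ["wrist","scene","side"]:
    f=imaging.grab_frame(n)
    B=bosses(f); print(n,B.round(4).tolist())
    if len(B)==3:
        i0=B[:,1].argmax(); rest=[i for i in range(3) if i!=i0]; rest.sort(key=lambda i:B[i,0]); a,R,t,e=fit2(B[[i0]+rest],GB); print(np.degrees(a),t.round(4),"handle target",(R@[0,-.059]+t).round(4),e.round(4).tolist())
plan([.51,.379,.25],np.radians(-17))
E
```

```text
wrist [[0.5473, 0.0213], [0.5068, -0.0674], [0.5693, -0.074]]
-5.82595705836135 [0.5483 0.0303] handle target [ 0.5423 -0.0284] [[-0.0002, -0.0011], [0.0006, 0.0006], [-0.0005, 0.0005]]
scene []
side [[0.5445, 0.0132], [0.5665, -0.0845], [0.5035, -0.0781]]
-5.731432549830356 [0.5452 0.0205] handle target [ 0.5393 -0.0382] [[0.0001, 0.0007], [0.0003, -0.0003], [-0.0004, -0.0003]]
yaw 0.15 -> -17.0 offset [0.5548, -0.0889, 0.1258] turn [-0.0013, 0.0009, 0.1996] rows 5.8
```

The boss fixes shift with viewing angle because the boss sides show. I'll measure bosses and plate from straight overhead, with the same relative camera pose, so the biases cancel.

```bash
python3 - <<'E'
from h import *
plan([.5335,-.1086,.251],np.radians(-5.8))
E
```

```text
yaw 0.15 -> -5.8 offset [-0.4205, -0.0445, 0.1247] turn [-0.0013, 0.0007, 0.0693] rows 4.4
```

Request:
carry_out(offset=[[-0.42,-0.0445,0.1247],[-0.42,-0.0445,0.1247],[-0.42,-0.0445,0.1247],[-0.42,-0.0445,0.1247],[-0.42,-0.0445,0.1247],[-0.42,-0.0445,0.1247],[-0.42,-0.0445,0.1247],[-0.42,-0.0445,0.1247]], turn=[[0,0,0.0693],[0,0,0.0693],[0,0,0.0693],[0,0,0.0693],[0,0,0.0693],[0,0,0.0693],[0,0,0.0693],[0,0,0.0693]])

```text
clock: 13.7
tcp_pos: [0.5347, -0.1067, 0.2519]
orientation: [-2.328, -2.109, -0.0]
contact_force: [0.0, -0.3, 0.3]
grip_width: 0.0853
```

```bash
python3 - <<'E'
from h import *
state(); f=imaging.grab_frame("wrist"); np.savez("wg.npz",**f); save(f["pixels"],"wg.png")
B=bosses(f); i0=B[:,1].argmax(); rest=sorted([i for i in range(len(B)) if i!=i0],key=lambda i:B[i,0]); print(B.round(4).tolist(),[proj(f,[*b,.076]).round(1).tolist() for b in B])
a,R,t,e=fit2(B[[i0]+rest],GB); print(np.degrees(a),t.round(4),"handle target",(R@[0,-.059]+t).round(4),"hopper",R@[0,.075]+t,e.round(4).tolist())
plan([.475,.266,.18],np.radians(-17.3))
E
```

```text
{'clock': 13.7, 'joints': [-0.5166, 0.3099, 0.744, 1.897, -0.2443, 1.0267, 0.2325], 'tcp_pos': [0.5347, -0.1067, 0.2519], 'orientation': [-2.3284, -2.1085, -0.0004], 'contact_force': [0.0086, -0.3304, 0.3157], 'grip_width': 0.0853}
[[0.5472, 0.0177], [0.5066, -0.071], [0.569, -0.0773]] [[317.8, 70.7], [281.7, 187.0], [353.5, 187.2]]
-5.801527452272138 [0.5481 0.0268] handle target [ 0.5421 -0.0319] hopper [0.5556544  0.10137124] [[-0.0001, -0.0011], [0.0007, 0.0005], [-0.0006, 0.0006]]
yaw -5.64 -> -17.3 offset [0.7296, -0.1922, 0.1442] turn [0.0, -0.0003, 0.1356] rows 7.7
```

Request:
carry_out(offset=[[0.73,-0.192,0],[0.73,-0.192,0],[0.73,-0.192,0],[0.73,-0.192,0.1],[0.73,-0.192,0.144],[0.73,-0.192,0.144],[0.73,-0.192,0.144],[0.73,-0.192,0.144]], turn=[[0,0,0.1356],[0,0,0.1356],[0,0,0.1356],[0,0,0.1356],[0,0,0.1356],[0,0,0.1356],[0,0,0.1356],[0,0,0.1356]])

```text
clock: 14.55
tcp_pos: [0.4741, 0.2688, 0.1795]
orientation: [-2.528, -1.863, -0.001]
contact_force: [0.7, -0.3, 0.6]
grip_width: 0.0855
```

Request:
carry_out(offset=[[0,0,0],[0,0,0],[0,0,0]], turn=[[0,0,0],[0,0,0],[0,0,0]])

```text
clock: 14.85
tcp_pos: [0.4757, 0.2642, 0.1803]
orientation: [2.533, 1.858, 0.001]
contact_force: [0.6, -0.3, 1.1]
grip_width: 0.0856
```

```bash
python3 - <<'E'
from h import *
state(); f=imaging.grab_frame("wrist"); np.savez("wp.npz",**f); save(f["pixels"],"wp.png")
print([proj(f,[x,y,.005]).round().tolist() for x,y in [(.512,.385),(.454,.307),(.513,.2895)]])
E
```

```text
{'clock': 14.85, 'joints': [-1.1197, 0.3888, 0.6295, 1.9664, -0.2941, 0.8767, -0.6401], 'tcp_pos': [0.4757, 0.2642, 0.1803], 'orientation': [2.5326, 1.8583, 0.0006], 'contact_force': [0.5577, -0.288, 1.0932], 'grip_width': 0.0856}
[[315.0, 69.0], [279.0, 185.0], [350.0, 184.0]]
```

View pics/wp.png

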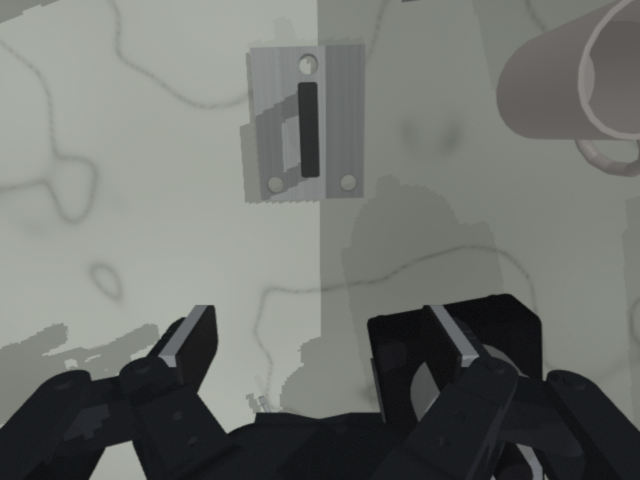

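The plate shows holes at (308,64), (276,184) and (348,182), with the handle bar running from (307,83) to (311,177).

```bash
python3 - <<'E'
from h import *
f=np.load("wp.npz"); g=cv2.GaussianBlur(cv2.cvtColor(f["pixels"],cv2.COLOR_RGB2GRAY),(3,3),0)
H=[]
for u,v in [(308,64),(276,184),(348,182)]:
    p=g[v-13:v+14,u-13:u+14]; c=cv2.HoughCircles(cv2.resize(p,None,fx=6,fy=6,interpolation=2),cv2.HOUGH_GRADIENT,1.5,200,param1=60,param2=12,minRadius=36,maxRadius=66)
    c=c[0,0]; q=np.array([u-13+(c[0]+.5)/6-.5,v-13+(c[1]+.5)/6-.5]); H.append(ray(f,*q,.005)[:2]); print(q.round(1),c[2]/6)
H=np.array(H); a,R,t,e=fit2(H,np.array([[0,.051],[-.032,-.043],[.032,-.043]])); print(H.round(4).tolist(),"yaw",np.degrees(a),"handle",t.round(4),e.round(4).tolist())
print([proj(f,[*(t+R@np.array([x,y])),.045]).round(1).tolist() for x in(-.007,.007) for y in (-.033,.033)])
plan([*t,.12],a)
E
```

```text
Traceback (most recent call last):
TypeError: 'NoneType' object is not subscriptable
```

```bash
python3 - <<'E'
from h import *
f=np.load("wp.npz"); g=cv2.cvtColor(f["pixels"],cv2.COLOR_RGB2GRAY)
H=[]
for u,v in [(308,64),(276,184),(348,182)]:
    p=g[v-12:v+13,u-12:u+13]; ring=np.median(p); m=(np.abs(p.astype(int)-ring)>12).astype(np.uint8); n,l,s,c=cv2.connectedComponentsWithStats(m)
    print((u,v),ring,[(s[i].tolist(),(c[i]+[u-12,v-12]).round(1).tolist()) for i in range(1,n) if s[i,4]>20])
H=np.array([ray(f,u,v,.005)[:2] for u,v in [(308,64),(276,184),(348,182)]]); a,R,t,e=fit2(H,np.array([[0,.051],[-.032,-.043],[.032,-.043]])); print(H.round(4).tolist(),"yaw",np.degrees(a),"handle",t.round(4),e.round(4).tolist())
print([proj(f,[*(t+R@np.array([x,y])),.045]).round(1).tolist() for x in(-.007,.007) for y in (-.033,.033)])
plan([*t,.12],a)
p=f["pixels"][35:210,235:380]; save(cv2.resize(p,None,fx=3.4,fy=3.4,interpolation=2),"pl.png")
imaging.grab_frame("wrist")
for d in outline_of("plate_handle","wrist")[:2]:
    ys,xs=np.nonzero(d["region"]); print(d["score"],cv2.minAreaRect(np.column_stack([xs,ys]).astype(np.float32)))
E
```

```text
(308, 64) 132.0 [([4, 1, 18, 21, 215], [307.0, 63.5])]
(276, 184) 109.0 [([5, 5, 13, 13, 115], [274.5, 182.7]), ([7, 17, 18, 8, 62], [282.1, 194.3])]
(348, 182) 104.0 [([5, 5, 14, 14, 154], [347.9, 181.7])]
[[0.5076, 0.3902], [0.4519, 0.3089], [0.5122, 0.2917]] yaw -15.854254052962961 handle [0.4937 0.3415] [[-0.0001, -0.0003], [0.0007, 0.0], [-0.0006, 0.0003]]
[[301.4, 177.0], [297.3, 81.0], [320.0, 176.5], [317.5, 80.4]]
yaw -17.53 -> -15.85 offset [0.1588, -0.0131, 0.1211] turn [0.0004, -0.0003, -0.0195] rows 2.0
0.71 ((308.42803955078125, 121.26504516601562), (154.13084411621094, 115.06542205810547), 88.49256896972656)
```

Request:
carry_out(offset=[[0.159,-0.013,0],[0.159,-0.013,0.08],[0.159,-0.013,0.14],[0.159,-0.013,0.14],[0.159,-0.013,0.14]], turn=[[0,0,-0.0195],[0,0,-0.0195],[0,0,-0.0195],[0,0,-0.0195],[0,0,-0.0195]], hand=0)

```text
clock: 15.5
tcp_pos: [0.4938, 0.3408, 0.1105]
orientation: [2.507, 1.892, -0.001]
contact_force: [-0.1, -0.5, 0.3]
grip_width: 0.0855
```

```bash
python3 - <<'E'
from h import *
state(); plan([.4937,.3415,.034],np.radians(-15.9))
E
```

```text
{'clock': 15.5, 'joints': [-1.1082, 0.5688, 0.5414, 1.8794, -0.3954, 0.8018, -0.6341], 'tcp_pos': [0.4938, 0.3408, 0.1105], 'orientation': [2.5067, 1.8923, -0.0011], 'contact_force': [-0.1199, -0.5283, 0.3198], 'grip_width': 0.0855}
yaw -15.9 -> -15.9 offset [0.0014, -0.0006, 0.153] turn [0.0002, 0.0007, -0.0] rows 1.5
```

Request:
carry_out(offset=[[0.0014,0,0.04],[0.0014,0,0.08],[0.0014,0,0.12],[0.0014,0,0.153],[0.0014,0,0.153],[0.0014,0,0.153]], turn=[[0,0,0],[0,0,0],[0,0,0],[0,0,0],[0,0,0],[0,0,0]])

```text
clock: 16.1
tcp_pos: [0.4942, 0.3429, 0.0346]
orientation: [2.506, 1.894, 0.002]
contact_force: [-0.6, 0.4, -0.3]
grip_width: 0.0853
```

Request:
carry_out(offset=[[0,0,0],[0,0,0],[0,0,0],[0,0,0],[0,0,0],[0,0,0],[0,0,0],[0,0,0]], turn=[[0,0,0],[0,0,0],[0,0,0],[0,0,0],[0,0,0],[0,0,0],[0,0,0],[0,0,0]], hand=1, force=50)

```text
clock: 16.9
tcp_pos: [0.4935, 0.3432, 0.0337]
orientation: [-2.505, -1.895, -0.0]
contact_force: [-1.2, -0.7, 5.4]
grip_width: 0.0135
```

Request:
carry_out(offset=[[0,0,-0.03],[0,0,-0.08],[0,0,-0.16],[0,0,-0.25],[0,0,-0.36],[0,0,-0.36],[0,0,-0.36],[0,0,-0.36]], turn=[[0,0,0],[0,0,0],[0,0,0],[0,0,0],[0,0,0],[0,0,0],[0,0,0],[0,0,0]])

```text
clock: 17.7
tcp_pos: [0.4921, 0.3425, 0.212]
orientation: [-2.505, -1.896, 0.004]
contact_force: [-0.5, 0.3, -3.6]
grip_width: 0.0135
```

```bash
python3 - <<'E'
from h import *
state(); plan([.5421,-.0319,.215],np.radians(-5.8))
f=imaging.grab_frame("wrist"); np.savez("wh.npz",**f); save(f["pixels"],"wh.png")
E
```

```text
{'clock': 17.7, 'joints': [-1.1782, 0.4427, 0.6223, 1.806, -0.3028, 0.9923, -0.7083], 'tcp_pos': [0.4921, 0.3425, 0.212], 'orientation': [-2.505, -1.8957, 0.0044], 'contact_force': [-0.4656, 0.2687, -3.6207], 'grip_width': 0.0135}
yaw -15.76 -> -5.8 offset [-0.6936, 0.2996, -0.005] turn [-0.0013, 0.0013, -0.1159] rows 7.6
```

The plate is held (3.6 N, its weight). I'm carrying it over the bosses, above the cap knob.

Request:
carry_out(offset=[[-0.69,0.299,-0.02],[-0.69,0.299,-0.02],[-0.69,0.299,-0.02],[-0.69,0.299,-0.02],[-0.69,0.299,-0.02],[-0.69,0.299,-0.02],[-0.69,0.299,-0.02],[-0.69,0.299,-0.02]], turn=[[0,0,-0.116],[0,0,-0.116],[0,0,-0.116],[0,0,-0.116],[0,0,-0.116],[0,0,-0.116],[0,0,-0.116],[0,0,-0.116]])

```text
clock: 18.55
tcp_pos: [0.5421, -0.035, 0.2222]
orientation: [2.337, 2.099, -0.006]
contact_force: [-0.6, 0.4, -2.3]
grip_width: 0.0131
```

Request:
carry_out(offset=[[0,0,0],[0,0,0],[0,0,0]], turn=[[0,0,0],[0,0,0],[0,0,0]])

```text
clock: 18.85
tcp_pos: [0.5428, -0.0281, 0.2222]
orientation: [-2.328, -2.107, 0.003]
contact_force: [-0.4, -0.2, -2.5]
grip_width: 0.0131
```

```bash
python3 - <<'E'
from h import *
state(); plan([.5423,-.0302,.13],np.radians(-5.8))
E
```

```text
{'clock': 18.85, 'joints': [-0.6168, 0.3388, 0.6922, 1.929, -0.2608, 0.9663, 0.0983], 'tcp_pos': [0.5428, -0.0281, 0.2222], 'orientation': [-2.328, -2.107, 0.0027], 'contact_force': [-0.3558, -0.2175, -2.52], 'grip_width': 0.0131}
yaw -5.7 -> -5.8 offset [-0.0043, -0.0002, 0.1845] turn [-0.0016, 0.0001, 0.0011] rows 1.8
```

Request:
carry_out(offset=[[-0.004,0,0.05],[-0.004,0,0.1],[-0.004,0,0.15],[-0.004,0,0.175],[-0.004,0,0.184],[-0.004,0,0.184],[-0.004,0,0.184],[-0.004,0,0.184]], turn=[[0,0,0.001],[0,0,0.001],[0,0,0.001],[0,0,0.001],[0,0,0.001],[0,0,0.001],[0,0,0.001],[0,0,0.001]])

```text
clock: 19.65
tcp_pos: [0.544, -0.0315, 0.1325]
orientation: [2.332, 2.104, 0.003]
contact_force: [0.0, 0.0, -2.5]
grip_width: 0.0134
```

```bash
python3 - <<'E'
from h import *
state(); plan([.5423,-.0302,.13],np.radians(-5.8))
T=[]
for n in ["side","scene","wrist"]:
    f=imaging.grab_frame(n); np.savez("fin_"+n+".npz",**f); T.append(f["pixels"]); print(r.get_obs()["tcp_pos"].round(4))
A=cv2.resize(T[0][225:325,275:375],(400,400),interpolation=2);B=cv2.resize(T[1][210:300,260:350],(400,400),interpolation=2)
save(np.hstack([A,B]),"fin.png"); save(T[2],"finw.png")
E
```

```text
{'clock': 19.65, 'joints': [-0.5364, 0.4663, 0.6174, 2.0018, -0.3777, 0.7849, 0.1992], 'tcp_pos': [0.544, -0.0315, 0.1325], 'orientation': [2.3318, 2.1038, 0.0026], 'contact_force': [0.0361, 0.0133, -2.4749], 'grip_width': 0.0134}
yaw -5.89 -> -5.8 offset [0.0022, -0.0037, 0.0049] turn [0.0012, -0.0004, -0.001] rows 0.1
[ 0.5439 -0.0315  0.1324]
[ 0.5438 -0.0315  0.1322]
[ 0.5437 -0.0315  0.1321]
```

View pics/fin.png

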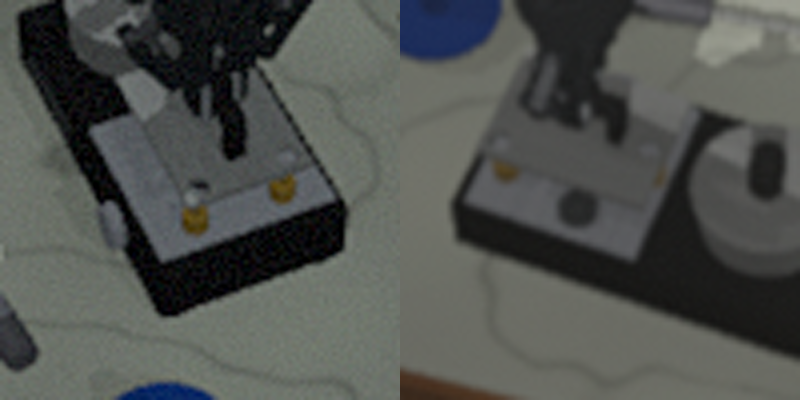

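Viewer budget is used up (12 viewed). The plate hovers level with holes near the bosses. I'll check numerically through hole0 in the wrist frame, plus side and wrist hole positions.

```bash
python3 - <<'E'
from h import *
f=np.load("fin_wrist.npz"); T=np.array([.5437,-.0315,.1321]); a=np.radians(-5.85); R=np.array([[np.cos(a),-np.sin(a)],[np.sin(a),np.cos(a)]])
h=T[:2]+R@np.array([0,-.0017]); zt=T[2]-.0337+.005
for i,q in enumerate([(0,.051),(-.032,-.043),(.032,-.043)]): print(i,"hole top px",proj(f,[*(h+R@q),zt]).round(1))
b=R@[0,.051]+[.5421,-.0319]; print("boss0 exp px",proj(f,[*b,.076]).round(1), "px/mm",f["fx"]/160/1)
u,v=proj(f,[*(h+R@[0,.051]),zt]).round().astype(int)
p=f["pixels"]; hsv=cv2.cvtColor(p,cv2.COLOR_RGB2HSV)
print(u,v); S=hsv[...,1];V=hsv[...,2]
for y in range(v-26,v+27,2): print(y," ".join("%3d%s"%(V[y,x],"*" if S[y,x]>90 and 8<hsv[y,x,0]<32 else " ") for x in range(u-28,u+29,2)))
E
```

```text
0 hole top px [316.8 195.7]
1 hole top px [257.4 370.6]
2 hole top px [376.9 370.4]
boss0 exp px [314.  185.1] px/mm 2.1720230414419635
317 196
170 134  132  131  133  132  130  130  129  128  130  132  130  129  128  129  128  130  130  130  129  130  130  130  134  134  130  130  137  137 
172 135  132  131  132  132  131  130  130  128  130  131  129  128  127  128  128  130  129  130  129  129  130  130  133  133  130  130  137  138 
174 134  132  131  134  131  131  130  130  128  130  130  130  128  127  128  129  130  130  130  129  129  131  130  133  134  129  129  137  138 
176 134  132  132  134  132  131  130  128  128  131  131  130  127  127  127  128  129  130  130  128  130  130  129  133  133  129  130  134  138 
178 134  132  132  134  132  130  130  130  128  130  130  130  127  126  124  125  126  129  130  128  130  130  129  133  133  129  129  134  138 
180 135  132  132  134  132  130  130  130  128  130  128  119  112  114  116  113  114  113  118  126  129  131  129  133  133  129  130  134  139 
182 134  132  132  134  132  130  130  129  128  125  114  126
[... 2365 characters left out ...]
 128  129  132  129  127  128  128  129  129  130  129  129  130  129  129  132  132  130  130  133  132 
216 135  133  133  134  133  131  130  129  127  130  132  130  127  128  128  129  130  130  129  129  129  129  129  132  132  128  130  133  131 
218 134  132  133  135  134  130  131  130  127  129  132  130  127  128  128  128  130  130  129  128  130  130  129  133  132  130  130  132  131 
220 134  132  133  134  133  131  130  128  127  130  131  129  128  128  129  128  129  130  129  129  129  129  128  133  132  129  131  132  131 
222 134  132  132  135  134  130  131  130  128  130  132  130  127  127  128  128  129  129  130  129  129  130  129  133  132  129  131  132  131
```

Through hole0 the hole rim is centred at about (317.5,195), against (316.8,195.7) predicted. The boss is at about (313.5,184.5), against (314,185.1) predicted. The model holds, leaving about 1.9 mm to correct.

Request:
carry_out(offset=[[0.0024,-0.003,0.003],[0.0024,-0.003,0.003],[0.0024,-0.003,0.003],[0.0024,-0.003,0.003],[0.0024,-0.003,0.003],[0.0024,-0.003,0.003],[0.0024,-0.003,0.003],[0.0024,-0.003,0.003]], turn=[[0,0,0],[0,0,0],[0,0,0],[0,0,0],[0,0,0],[0,0,0],[0,0,0],[0,0,0]])

```text
clock: 20.6
tcp_pos: [0.5419, -0.0302, 0.1299]
orientation: [2.333, 2.104, -0.0]
contact_force: [-0.3, 0.1, -3.3]
grip_width: 0.0131
```

```bash
python3 - <<'E'
from h import *
state(); plan([.5423,-.0302,.13],np.radians(-5.8))
f=imaging.grab_frame("wrist"); o=r.get_obs(); T=o["tcp_pos"]; hsv=cv2.cvtColor(f["pixels"],cv2.COLOR_RGB2HSV)
a=np.radians(-5.85); R=np.array([[np.cos(a),-np.sin(a)],[np.sin(a),np.cos(a)]]); B=np.array([.5421,-.0319])
h=T[:2]+R@np.array([0,-.0017]); zt=T[2]-.0337+.005
print("hole0 pred",proj(f,[*(h+R@[0,.051]),zt]),"boss0 pred",proj(f,[*(B+R@[0,.051]),.076]),"err mm",(h-B)*1e3)
m=cv2.inRange(hsv[165:225,280:355],(8,90,60),(32,255,255)); ys,xs=np.nonzero(m); print("brass cols",xs.min()+280,xs.max()+280,"rows",ys.min()+165,ys.max()+165)
# plate tilt / side check of visible holes 1,2 in side camera
s=imaging.grab_frame("side"); g=cv2.cvtColor(s["pixels"],cv2.COLOR_RGB2GRAY)
for n,q in ((1,(-.032,-.043)),(2,(.032,-.043))): 
    u,v=proj(s,[*(h+R@q),zt]); print(n,(round(u,1),round(v,1))); u,v=int(u),int(v); print(g[v-5:v+6,u-6:u+7])
d=look_for("cap_knob","side"); print([(x["score"],w(s,x["xyz"]).round(3)) for x in d])
E
```

```text
{'clock': 20.6, 'joints': [-0.538, 0.4678, 0.6156, 2.0072, -0.3792, 0.7801, 0.1982], 'tcp_pos': [0.5419, -0.0302, 0.1299], 'orientation': [2.3328, 2.1042, -0.0], 'contact_force': [-0.3272, 0.0559, -3.2941], 'grip_width': 0.0131}
yaw -5.9 -> -5.8 offset [0.0001, 0.0008, -0.0002] turn [-0.0, 0.0, -0.0011] rows 0.0
hole0 pred [317.13839629 195.82145616] boss0 pred [317.97233797 187.72041237] err mm [-0.37806385 -0.05125945]
brass cols 304 332 rows 181 204
1 (np.float64(322.9), np.float64(271.4))
[[ 79  87  80  79  81  82  81  80  80  81  82  78  81]
 [ 80  79  86  81  86  84  80  83  86  78  78  79  81]
 [ 78  85  76  86  81  83  86  78  82  83  84  76  81]
 [ 73  83  86  83  84  82  82  82  86  85  79  81  81]
 [ 71  72  84  87  83  77  67  67  66  72  78  80  83]
 [ 85  77  78  85  75  77  69  60  35  48  72  85  83]
 [ 90  82  75  86  79  87  86  86  73  56  75  82  82]
 [ 92  89  76  77  81  98 102  99  97  83  84  86  85]
 [ 95  98  92  81 100 114 104  87  90  87  85  82  75]
 [ 94  92  93  74 106 126 116  91  82  76  76  80  78]
 [ 97  89  88  83  98 107 103  89  74  67  83  81  96]]
2 (np.float64(345.0), np.float64(263.4))
[[ 83  82  81  85  79  82  85  85  90  86  59  63 102]
 [ 80  83  83  78  80  86  77  85  76  95  63  26  92]
 [ 82  81  87  81  79  74  81  84  83  83  83  57  62]
 [ 83  81  83  82  83  83  82  80  87  85  89  96  57]
 [ 83  86  84  80  77  68  73  65  75  78  81  93  70]
 [ 79  83  85  77  76  85  84  83  73  78  82  90  83]
 [ 83  81  81  80  81  97 103 102  93  82  79  79  91]
 [ 80  89  84  80  87  91  98  96  95  87  83  81  81]
 [ 80  79  81  84  81  84  84  88  86  78  76  78  70]
 [ 80  77  83  80  86  87  84  83  77  66  70  73  79]
 [ 82  80  89  82  83  75  77  66  69  78  86  92  95]]
[(0.98, array([0.546, 0.099, 0.1  ])), (0.76, array([ 0.411, -0.192,  0.017]))]
```

All consistent: error is about 0.4 mm, the hover is about 20 mm, and the plate is level and still. Handing in.

```bash
python3 -c "
from h import *
state(); print(r.hand_in())"
```

```text
{'clock': 20.75, 'joints': [-0.5381, 0.4677, 0.6156, 2.0072, -0.3792, 0.78, 0.1982], 'tcp_pos': [0.5419, -0.0302, 0.1299], 'orientation': [-2.3328, -2.1042, -0.0], 'contact_force': [-0.2902, -0.6334, -2.9033], 'grip_width': 0.0132}
the job is handed in; nothing more can be done
None
```

I seated the steel cap with the black knob on the hopper and let go of it. Then I gripped the cover plate by its handle and handed in at 20.75 s with it still held over the bosses. The hand-in gives no verdict.

**Cap:** it touched down at the predicted height with about 12 N and looked level after release. The network placed it at (0.557, 0.101) from the wrist camera, against the hopper at (0.556, 0.101).

**Plate:** it is level and still, with its underside about 20 mm above the bosses. The computed horizontal error is about 0.4 mm. Before a final correction of about 2 mm, the view through hole 0 matched the predicted hole and boss positions to about 1 px. Holes 1 and 2 were only checked in the coarse side camera.

**Disagreements:**
- The side camera read the boss positions about 3 mm off in x and 4–7 mm off in y from the wrist camera. It also put the cap about 11 mm off in x. I blamed the oblique view and visible boss sides, and relied on the straight-overhead wrist views.
- The wrist views gave boss spacings about 1.5% short, with residuals near 1 mm.

I saw no contact with any other item on the counter, but did not re-measure their positions at the end.

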